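Line up the mould cradle's hinge and hold it for the pin

TASK

The tilting board of the mould cradle has been left raised: press it down until it lies level on its side walls. Then pick up the loose wooden bar with the single hinge knuckle and bring that knuckle centrally between the two knuckles on the board's free end, so that all the pin holes line up and the pin could be slid straight through. Finish while still holding the bar there in the gripper, level, still and not resting on or pushing against the cradle; leave the pot, the pin and the mallet where they are.

Things in the scene. Friction and masses are not known exactly. Their poses are not given: they have to be found in the camera images.
- cradle: Wooden mould cradle fixed to the bench: foot 190 x 150 x 20 mm, two side walls (tops 75 mm above the bench), two dark steel ears 110 mm high at its near end. Origin: on the bench, 15 mm past the foot's centre along its x. x points from the pivot end to the knuckle end (away from the robot, give or take the yaw), z up.
- board (a joint): Tilt of the cradle's plywood board (182 x 120 x 20 mm) in rad: 0 = level on the side walls (firm stop); grows as the knuckle end rises, up to 0.75; starts at 0.3 to 0.55. Stiff: it stays where left; pressing it down at press_point takes about 3 to 10 N. A plaster mould with a terracotta pipe is fixed on it, 96 mm wide, 10 to 112 mm from the pivot, top 50 mm above the board's upper face.
- board_pivot (a point): Centre of the board's pivot axis (axis along the cradle's y), at mid-thickness of the board at its near end, 85 mm above the bench. Its axes turn with the board: x along the board towards the knuckles, z normal to the board.
- press_point (a point): Place to press the board down: on top of the steel hinge leaf at the board's free end, between mould and knuckles, on the centre line; 160 mm from the pivot along the board and 14 mm above the pivot axis measured normal to the board. The clear flat steel around it is 56 mm long and 82 mm wide.
- fixed_hole (a point): Middle of the gap between the two fixed steel knuckles at the board's free end, on their hole axis (its y); x points out past the board's end. 195 mm from the pivot; 85 mm above the bench when level. Knuckles: outer diameter 28 mm, hole 16 mm, from 19 to 41 mm either side (gap 38 mm). The board's edge lies 18 mm behind this point; above, below and beyond is open.
- bar: Loose light wooden bar 120 mm long (its x), 34 mm wide (y), 36 mm high, about 0.25 kg, lying on the bench; a 4 mm steel leaf on its top, 30 mm wide, ends in one steel knuckle at the -x end. Origin: centre of the wood's underside, near the centre of mass, z up. A good grasp is across the width at the origin, from above.
- bar_hole (a point): Middle of the bar's single knuckle, on its hole axis (bar's y): 80 mm from the bar's origin towards -x, 26 mm above its underside. Outer diameter 28 mm, 30 mm long, hole 16 mm; the wood begins 20 mm away. When matched, the bar points straight out from the board, its x along fixed_hole x, underside 59 mm above the bench.
- pot: Terracotta cup, 64 mm across, 65 mm high, origin at the centre of its underside. Not to be disturbed.
- pin: The loose hinge pin: dark steel rod 8 mm thick, 110 mm long with a 25 mm bent end, lying on the bench. Origin near the middle, on the bench. Not needed by you; not to be disturbed.
- mallet: Wooden mallet 260 mm long, 26 mm high, head 80 mm wide, lying across the far side of the work. Origin at mid-length, on the bench. Not to be disturbed.
Not all that is in view belongs to the job. Several things have the shape of the bar; the one meant has the colours described above.

How it is judged:
By the outcome, as a careful person would: the job done as asked, in the order asked, and still so for the second after the job is handed in, while the arm keeps its last pose, push and grip.
It also fails if it takes over 58 s, if anything falls off the work surface, if the arm or the gripper's body presses on something with over 40 N, if the wrist force passes 120 N, or if a joint passes its speed limit or range.

ROBOT

A 6-joint arm with a two-finger parallel gripper is mounted at the origin on the work surface. World frame = base frame: x ahead of the robot, y to its left, z up, the work surface at z = 0. Lengths are in mm, angles in degrees, forces in N, time in s.
With the tool pointing down it reaches from about 325 to 925 mm from the base axis. Payload 3.1 kg.
Tool frame: the origin (TCP) lies at the very end of the fingers, on their centre line; the grasp point (between the pads) lies grasp_offset behind it (grasp_offset is the distance from the TCP to the grasp point, in mm); z points along the fingers, x is the direction in which the jaws open and shut, and the axes are right-handed (so a half turn about z gives the same grasp; the last joint's range is limited). The gripper opens to 85 mm and grips with 20 to 120 N. Pads are 22 mm wide; open, the fingers measure 114 mm over their backs; the gripper's body (76 mm by 85 mm) begins 54 mm behind the grasp point. The pads swing forward as they close: fully open they stand 13 mm farther back than shut.
Start: joints at [-76.902, 12.427, 92.441, -0, 75.132, -6.429], TCP at [208.922, -589.059, 231.3] pointing down, gripper open.
Joint ranges: [-157.48, 157.48], [-44.54, 120.13], [17.64, 146.25], [-64.5, 244.5], [7.68, 150.69], [-147.95, 147.95]. Speed limits (degrees/s): [159.86, 159.86, 180, 180, 180, 180].

INTERFACE

Orientations are given as [roll, pitch, yaw] about the fixed x, y, z axes, in that order (R = Rz(yaw) Ry(pitch) Rx(roll)).
In Python, from station import * gives the robot as it stands. Calls block until the motion is done:
- goto(position, orientation): joint-space move of the TCP to a pose.
- move_l(position, attitude=None, speed=150): straight line of the TCP; attitude=None keeps the orientation; speed is the mean speed in mm/s.
- move_j(angles): joint-space move.
- grip(opening, squeeze=None): finger opening in mm; squeeze is the grip in N (None keeps the last); returns when the fingers have stopped.
- wait(seconds).
- solve_ik(position, orientation): joint angles nearest the present ones, or None.
- get_obs(): the state.
- get_image(name): name is "scene" or "top" or "wrist"; returns the picture (480x640x3 uint8, red, green, blue); there is no depth.
- get_calibration(name): a dict with "fx", "fy", "cx", "cy" (pixels), "R" (3x3) and "t" (3): a world point X has camera coordinates R X + t; the wrist camera has in their place "mount" (4x4, takes a point from camera to tool coordinates, whose origin is the TCP and whose axes are the tool frame's). Camera axes: x right, y down, z forward; pixel columns grow to the right and rows downward; lengths in mm; the calibration is good to about 2 mm. A picture is of the moment at which its call begins: read the wrist's pose just before it. get_calibration takes no time and is no camera call.
A pose or a line that the arm cannot do raises Unreachable and nothing moves.
- sign_off(): hands the job in, once; it reports no verdict.
Trained networks look in the newest picture that a camera, given by its name, has taken for a name from the list of things; names that differ only in an ending like _2 or _b are one class to them, and where a whole thing is asked for, a point or a joint stands for the part that bears it (a point fixed in the world has none). Each returns a list of dicts, best first, with "score" (0 to 1); they miss things now and then, are a little off and sometimes report something else, mostly with a low value. They report only what shows in the picture. A call takes as long as a camera call. They do not tell look-alikes from the thing itself.
- spot_in(name, camera): "extent" ([centre column, centre row, width, height] in pixels, round what is visible of it).
- regions_of(name, camera): "region" (480x640 bool, what is visible of it) and "extent" ([centre column, centre row, width, height] in pixels, round what is visible of it).
The state is a dict: "t": time; "joint_pos": joint angles; "qvel": joint speeds; "effort": joint torques, N m; "tcp_pos": TCP position; "ee_rot": TCP orientation; "wrist_force": force on the tool from outside, world axes, zero at the start; "moment": the same for the moment, N m; "grip_width": finger opening in mm.
Only numpy, scipy, OpenCV 4.12 (cv2) and the standard library are available. Lean on these libraries where they do the work, as an engineer would, in place of code of your own. Each camera call takes 0.05 s, during which the arm holds its last target.

## Working session

There is one attempt and no reset: what is moved stays moved. The work goes in short steps, each a Python script; the robot and the scene stay as the last script left them, time stands still between calls to the robot, and variables do not carry over. Pictures are saved under pics/ and viewed, and the job is handed in when it is done.

```bash
mkdir -p pics; ls; python3 - <<'E'
from station import *
import cv2
o=get_obs();print(o)
for n in("scene","top","wrist"):
    im=get_image(n);cv2.imwrite(f"pics/{n}0.png",im[:,:,::-1]);print(n,get_calibration(n))
    for k in("cradle","board","bar","pot","pin","mallet"):
        print(k,[(round(d["score"],2),[int(v) for v in d["extent"]]) for d in spot_in(k,n)])
E
```

```text
pics
{'t': 0.0, 'joint_pos': array([-7.69011999e+01,  1.24778712e+01,  9.25292150e+01, -1.46351018e-03,
        7.51323656e+01, -6.42650792e+00]), 'qvel': array([ 0.03636148, -0.04814231, -0.01021623,  0.11355125,  0.00756026,
       -0.05442845]), 'effort': array([ 3.69600675e-04, -3.96842551e+01, -3.03853405e+01, -2.84077385e-05,
        9.62586404e-03, -1.56041446e-07]), 'tcp_pos': array([ 208.73675997, -588.23880598,  229.94951208]), 'ee_rot': array([-1.79985796e+02,  1.38733806e-01, -7.04742976e+01]), 'wrist_force': array([ 0.6494405 ,  0.34498209, -0.68256819]), 'moment': array([-0.00499744,  0.03893945,  0.04621086]), 'grip_width': 85.34379415982576}
scene {'fx': 473.08812806741577, 'fy': 473.08812806741577, 'cx': 315.0419649828948, 'cy': 244.37343532492287, 'R': array([[ 0.71396569,  0.69988262,  0.02042809],
       [ 0.47350766, -0.46113209, -0.75043167],
       [-0.51579404,  0.54545532, -0.66063228]]), 't': array([-359.4691001, -238.6429396, 1195.937807 ])}
cradle [(0.77, [367, 169, 112, 103])]
board [(0.85, [371, 135, 99, 39])]
bar [(0.74, [311, 324, 92, 54]), (0.68, [232
[... 622 characters left out ...]
]
pot [(0.86, [292, 287, 30, 30]), (0.64, [370, 297, 15, 70]), (0.33, [194, 297, 61, 100])]
pin [(0.63, [295, 205, 13, 50])]
mallet [(0.8, [267, 159, 36, 107]), (0.57, [200, 298, 85, 104])]
wrist {'fx': 387.92193338553096, 'fy': 387.92193338553096, 'cx': 323.2547800805712, 'cy': 237.33944569937367, 'mount': array([[ 9.99999991e-01,  5.06407158e-05,  1.25628183e-04,
         1.43034978e+00],
       [-8.34806448e-05,  9.60811476e-01,  2.77202634e-01,
        -7.09963798e+01],
       [-1.06667260e-04, -2.77202642e-01,  9.60811472e-01,
        -1.44147916e+02],
       [ 0.00000000e+00,  0.00000000e+00,  0.00000000e+00,
         1.00000000e+00]])}
cradle []
board []
bar []
pot []
pin []
mallet []
```

View pics/scene0.png

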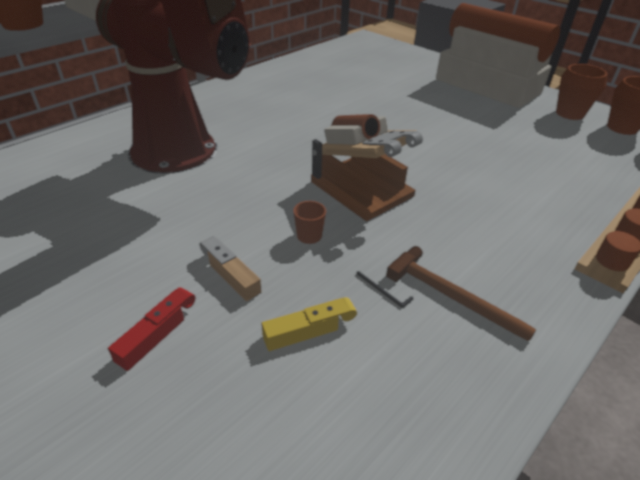

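View pics/top0.png

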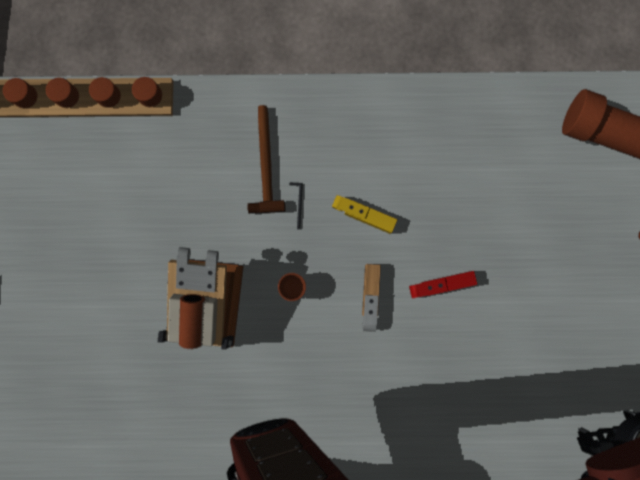

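```bash
python3 - <<'E'
import station
print([ (k,v) for k,v in vars(station).items() if not k.startswith('__') and not callable(v)])
import cv2
a=cv2.imread("pics/top0.png");cv2.imwrite("pics/topA.png",cv2.resize(a[120:360,140:500],None,fx=2.2,fy=2.2,interpolation=cv2.INTER_CUBIC))
a=cv2.imread("pics/scene0.png");cv2.imwrite("pics/sceneA.png",cv2.resize(a[80:280,270:530],None,fx=3,fy=3,interpolation=cv2.INTER_CUBIC))
E
```

```text
[('grasp_offset', 18.700000000000003)]
```

View pics/topA.png

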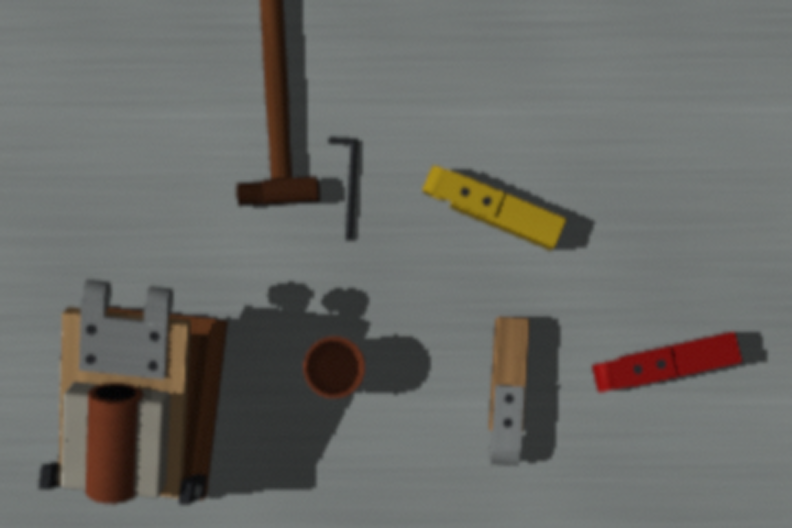

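View pics/sceneA.png

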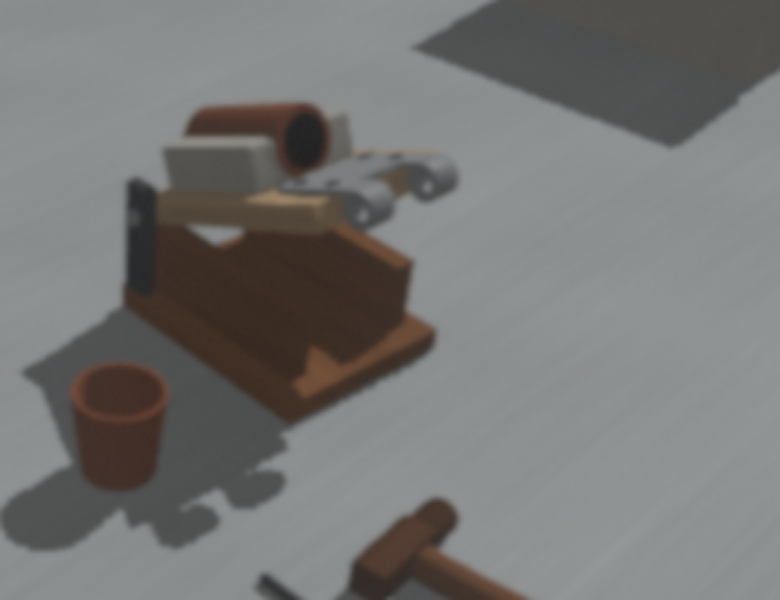

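```bash
cat > h.py <<'E'
from station import *
import numpy as np, cv2
from scipy.spatial.transform import Rotation as Ro
def rpy(a): return Ro.from_euler('xyz',a,degrees=True).as_matrix()
def cam(n,obs=None):
    c=get_calibration(n)
    K=np.array([[c['fx'],0,c['cx']],[0,c['fy'],c['cy']],[0,0,1]])
    if n=='wrist':
        T=np.eye(4);T[:3,:3]=rpy(obs['ee_rot']);T[:3,3]=obs['tcp_pos']
        W=np.linalg.inv(T@c['mount']);return K,W[:3,:3],W[:3,3]
    return K,np.array(c['R']),np.array(c['t'])
def proj(C,X):
    K,R,t=C;p=(np.atleast_2d(X)@R.T+t)@K.T;return p[:,:2]/p[:,2:]
def back(C,uv,z):
    K,R,t=C;o=-R.T@t;out=[]
    for u in np.atleast_2d(uv):
        d=R.T@np.linalg.inv(K)@np.array([u[0],u[1],1]);out.append(o+d*(z-o[2])/d[2])
    return np.array(out)
E
python3 - <<'E'
from h import *
np.set_printoptions(precision=1,suppress=True)
C=cam('top')
f=lambda l:np.array(l)/2.2+[140,120]
print('ears',back(C,f([(49,476),(193,488)]),108))
print('bar top: far end, knuckle end',back(C,f([(513,318),(506,464)]),38))
print('pot',back(C,f([(333,368)]),65))
print('foot far right',back(C,f([(225,320)]),20))
print('leaf holes',back(C,f([(91,329),(155,336),(89,359),(153,366)]),145))
print('mallet',back(C,f([(278,192)]),20),'pin',back(C,f([(352,190)]),4))
E
```

```text
ears [[372.  284.8 108. ]
 [359.  144.2 108. ]]
bar top: far end, knuckle end [[ 525.2 -177.6   38. ]
 [ 374.6 -167.4   38. ]]
pot [[474.8   9.3  65. ]]
foot far right [[527.3 125.7  20. ]]
leaf holes [[513.2 237.1 145. ]
 [505.9 175.7 145. ]
 [484.6 238.6 145. ]
 [477.2 177.3 145. ]]
mallet [[663.6  69.6  20. ]] pin [[667.5  -9.    4. ]]
```

```bash
python3 - <<'E'
from h import *
np.set_printoptions(precision=2,suppress=True)
try:
    goto([520,203,330],[180,0,-95])
except Exception as e: print(repr(e))
grip(0,30)
o=get_obs();im=get_image('wrist');cv2.imwrite('pics/w1.png',im[:,:,::-1]);np.save('w1.npy',o,allow_pickle=True)
print(o['t'],o['joint_pos'],o['tcp_pos'],o['ee_rot'],o['grip_width'],o['wrist_force'])
E
```

```text
4.825 [ 14.13   0.57  94.91   0.    84.52 109.12] [519.99 203.05 330.02] [-180.      0.    -94.99] 0.10858777184999584 [-0.02  0.05  0.28]
```

View pics/w1.png

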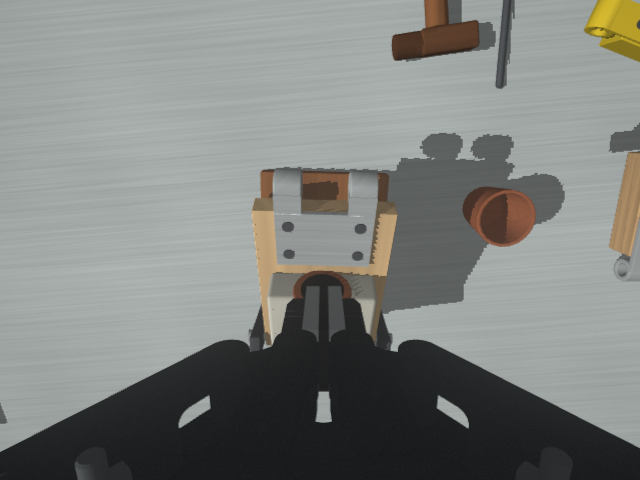

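```bash
python3 - <<'E'
import cv2
a=cv2.imread("pics/w1.png");a=cv2.resize(a[150:300,235:415],None,fx=4,fy=4,interpolation=cv2.INTER_CUBIC)
for i in range(0,180,20):cv2.putText(a,str(235+i),(i*4,10),0,.35,(0,0,255));cv2.line(a,(i*4,0),(i*4,600),(0,0,255),1) if 0 else cv2.line(a,(i*4,12),(i*4,18),(0,0,255),1)
for i in range(0,150,10):cv2.putText(a,str(150+i),(0,i*4+4),0,.35,(0,0,255))
cv2.imwrite("pics/w1z.png",a)
E
```

```text
(no output)
```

View pics/w1z.png

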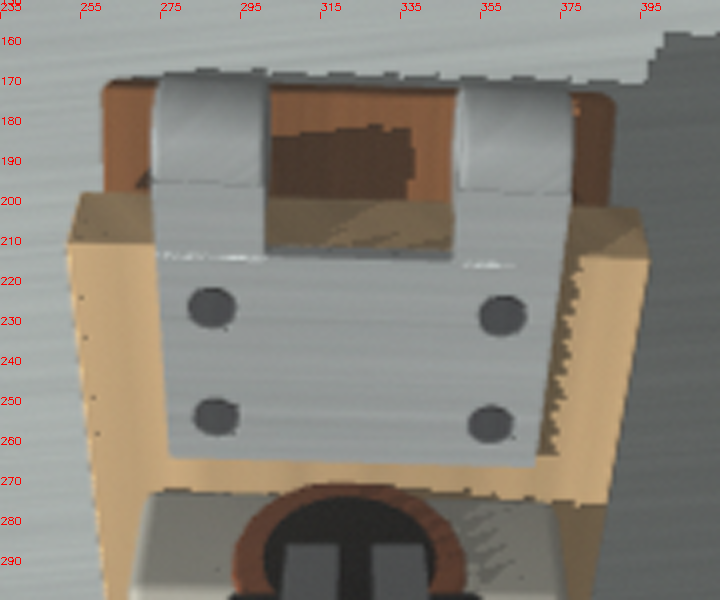

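```bash
cat > fit1.py <<'E'
from h import *
from scipy.optimize import least_squares
np.set_printoptions(precision=2,suppress=True)
o=np.load('w1.npy',allow_pickle=True).item();C=cam('wrist',o)
P=np.array([[177,60,10],[177,-60,10],[177,60,-10],[177,-60,-10],[132,41,14],[132,-41,14]],float)
U=np.array([[252,210.5],[397,214.5],[255.5,198],[395,202],[277,264],[368.5,266]])
def world(p,X):
    R=Ro.from_euler('z',p[2]).as_matrix()@Ro.from_euler('y',-p[3]).as_matrix()
    return X@R.T+[p[0],p[1],85]
r=least_squares(lambda p:(proj(C,world(p,P))-U).ravel(),[366,214,-.09,.4],x_scale=[10,10,.1,.1])
print(r.x,np.degrees(r.x[2]));print(r.fun.reshape(-1,2))
S=cam('scene');print('scene knuckle centre proj',proj(S,world(r.x,np.array([[195,30,0],[195,-41,0],[177,-60,10.]]))))
np.save('p1.npy',r.x)
for th in (r.x[3],0):
    q=r.x.copy();q[3]=th;print(world(q,np.array([[160,0,14],[195,0,0.]])))
E
python3 fit1.py
```

```text
[361.36 219.28  -0.12   0.39] -6.655606567197362
[[-0.16  2.92]
 [ 0.34  3.04]
 [-0.07  2.1 ]
 [-0.86  2.07]
 [ 0.02 -5.82]
 [ 0.76 -5.29]]
scene knuckle centre proj [[412.12 140.04]
 [386.79 151.11]
 [372.23 148.69]]
[[502.9  202.76 159.1 ]
 [540.34 198.4  159.55]]
[[520.28 200.74  99.  ]
 [555.05 196.68  85.  ]]
```

```bash
cat >> fit1.py <<'E'
S=cam('scene')
PS=np.array([[195,-41,0],[195,19,0],[177,-60,10.]]);US=np.array([[391.7,151.7],[413.3,141.7],[377.3,149]])
def res(p):
    Q=P.copy();Q[4:,0]=p[4]
    a=proj(C,world(p,Q))-U
    # knuckle top tangent silhouette rows (left 275..300 row ~168.5; right ~171)
    an=np.linspace(-.5,3.5,60);k=[]
    for y,row in((30,168.7),(-30,170.8)):
        X=np.c_[195+14*np.cos(an),0*an+y,14*np.sin(an)];k.append(proj(C,world(p,X))[:,1].min()-row)
    b=(proj(S,world(p,PS))-US)*.7
    return np.r_[a.ravel(),k,b.ravel()]
r=least_squares(res,[366,214,-.09,.4,132],x_scale=[10,10,.1,.1,10])
print(r.x,np.degrees(r.x[2]));print(r.fun)
np.save('p1.npy',r.x[:4])
for th in (r.x[3],0):
    q=r.x.copy();q[3]=th;print(world(q,np.array([[160,0,14],[195,0,0.]])))
E
python3 fit1.py | tail -12
```

```text
[372.23 148.69]]
[[502.9  202.76 159.1 ]
 [540.34 198.4  159.55]]
[[520.28 200.74  99.  ]
 [555.05 196.68  85.  ]]
[364.65 218.57  -0.11   0.4  122.06] -6.435690936754275
[-0.86  0.25  0.56 -0.14 -0.77 -0.67 -0.68 -1.2   0.32 -0.1  -0.14  0.06
  0.07 -0.13 -2.51 -0.48 -2.61 -0.11 -2.66 -0.22]
[[505.66 202.67 160.23]
 [543.11 198.44 160.97]]
[[523.65 200.64  99.  ]
 [558.42 196.72  85.  ]]
```

```bash
cat > press.py <<'E'
from h import *
np.set_printoptions(precision=1,suppress=True)
p=np.load('p1.npy')
def pt(th,dz=0):
    R=Ro.from_euler('z',p[2]).as_matrix()@Ro.from_euler('y',-th).as_matrix()
    v=R@np.array([160,0,14.])+[p[0],p[1],85]; v[2]+=dz; return v
yaw=-90+np.degrees(p[2])
move_l(pt(p[3],25),[180,0,yaw],speed=200)
def rep():
    o=get_obs();print(round(o['t'],2),o['tcp_pos'],o['wrist_force']);return o
rep()
for th in np.linspace(p[3],0,7)[0:]:
    move_l(pt(th,4 if th==0 else 0),speed=70);o=rep()
    if abs(o['wrist_force'][2])>40: break
z=4
while abs(o['wrist_force'][2])<22 and z>-4:
    z-=1.5; move_l(pt(0,z),speed=30);o=rep()
E
python3 press.py
```

```text
5.75 [506.8 202.9 186.6] [ 0.5 -0.2  1.1]
6.26 [505.  202.5 159.6] [-0.2 -0.6  0.1]
6.56 [510.1 202.  149.9] [0.3 0.7 0.3]
6.86 [514.5 201.6 140.3] [-0.2  0.3 -0.7]
7.16 [517.8 201.2 130.3] [ 0.   0.1 -0.1]
7.46 [520.4 200.9 119.9] [ 0.7 -0.1 -0.8]
7.76 [522.2 200.7 109.3] [ 0.1  0.2 -0.9]
8.01 [523.6 200.6 102.8] [-0.   0.6  0.8]
8.26 [523.7 200.6 101.7] [-0.9 -1.   3.5]
8.51 [523.8 200.6 100.3] [-1.4 -0.8  3.8]
8.76 [523.9 200.6  99. ] [-0.8 -0.5  5.4]
9.01 [524.  200.6  99. ] [-5.6 -2.8 12.9]
9.26 [524.  200.6  98.9] [-8.  -1.5 19.8]
9.51 [524.  200.6  98.8] [-11.   -3.5  26.8]
```

```bash
python3 - <<'E'
from h import *
np.set_printoptions(precision=2,suppress=True)
p=np.load('p1.npy');yaw=-90+np.degrees(p[2])
o=get_obs();print(o['wrist_force'])
q=o['tcp_pos'].copy();q[2]=300;q[0]-=30;
move_l([q[0]+29,q[1],140],speed=200);move_l([q[0]+25,q[1],300],[180,0,yaw],speed=300)
o=get_obs();im=get_image('wrist');cv2.imwrite('pics/w2.png',im[:,:,::-1]);np.save('w2.npy',o,allow_pickle=True)
im=get_image('scene');cv2.imwrite('pics/s2.png',im[:,:,::-1])
print(o['t'],o['tcp_pos'],o['ee_rot'])
a=cv2.imread("pics/w2.png");a=cv2.resize(a[130:280,235:415],None,fx=4,fy=4,interpolation=cv2.INTER_CUBIC)
for i in range(0,180,20):cv2.putText(a,str(235+i),(i*4,10),0,.35,(0,0,255))
for i in range(0,150,10):cv2.putText(a,str(130+i),(0,i*4+4),0,.35,(0,0,255))
cv2.imwrite("pics/w2z.png",a)
a=cv2.imread("pics/s2.png");cv2.imwrite("pics/s2z.png",cv2.resize(a[80:230,290:450],None,fx=4,fy=4,interpolation=cv2.INTER_CUBIC))
E
```

```text
[-10.97  -3.48  26.79]
10.575 [518.19 200.42 298.05] [179.84  -0.06 -96.44]
```

View pics/w2z.png

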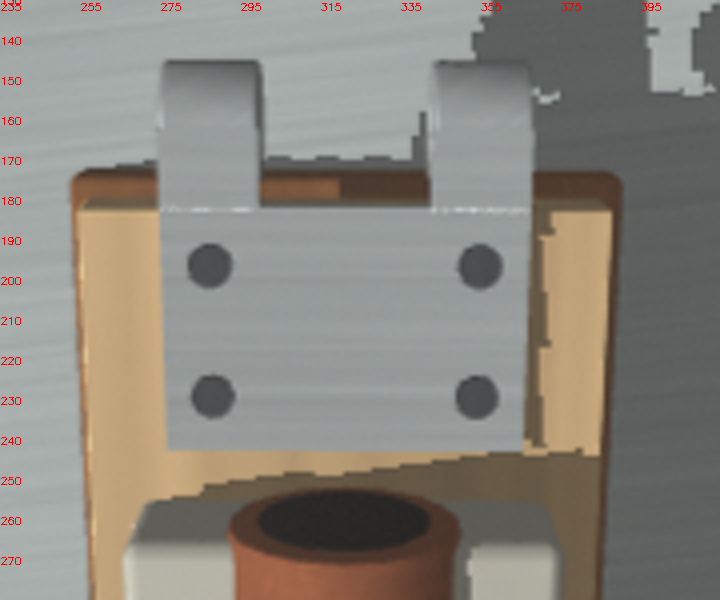

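View pics/s2z.png

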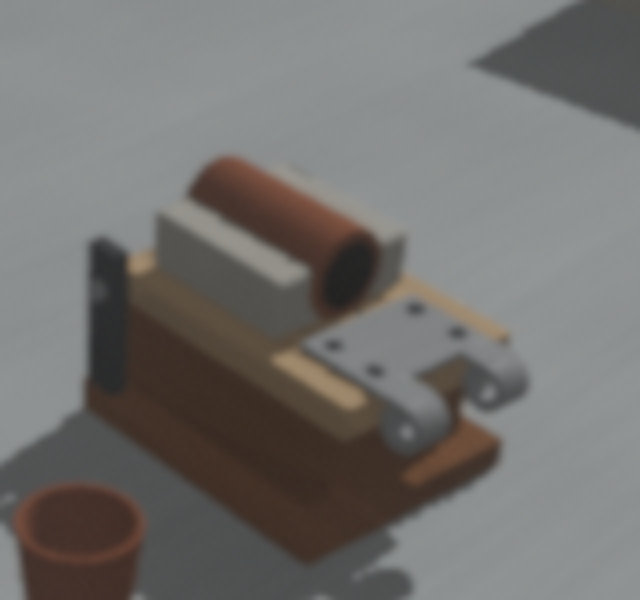

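View pics/w2.png

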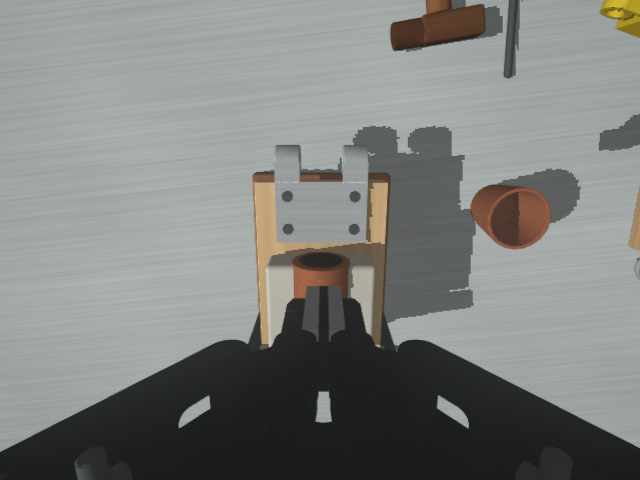

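```bash
cat > fit2.py <<'E'
from h import *
from scipy.optimize import least_squares
np.set_printoptions(precision=2,suppress=True)
o=np.load('w2.npy',allow_pickle=True).item();C=cam('wrist',o);S=cam('scene')
P=np.array([[177,60,10],[177,-60,10],[122,41,14],[122,-41,14]],float)
U=np.array([[254.5,181.7],[388,182.3],[276.5,242.3],[366,242.3]])
Kn=np.array([[195,41,14],[195,19,14],[195,-19,14],[195,-41,14.]]);Ku=np.array([274.7,299.8,342.3,367.8])
PS=np.array([[195,-41,0],[195,19,0.]]);US=np.array([[391.75,188],[412,178.25]])
def world(p,X):
    R=Ro.from_euler('z',p[2]).as_matrix()@Ro.from_euler('y',-p[3]).as_matrix()
    return X@R.T+[p[0],p[1],85]
def res(p,ws=.3,free=True):
    if not free:p=np.r_[p[:3],0,p[4]]
    Q=P.copy();Q[2:,0]=p[4]
    a=proj(C,world(p,Q))-U
    an=np.linspace(-.5,3.5,60);k=[]
    for y,row in((30,145),(-30,145)):
        X=np.c_[195+14*np.cos(an),0*an+y,14*np.sin(an)];k.append(proj(C,world(p,X))[:,1].min()-row)
    return np.r_[a.ravel(),k,proj(C,world(p,Kn))[:,0]-Ku,((proj(S,world(p,PS))-US)*ws).ravel()]
for ws,fr in((0,True),(.3,True),(0,False),(.3,False)):
    r=least_squares(res,[366,214,-.09,.01,125],x_scale=[10,10,.1,.1,10],args=(ws,fr))
    q=r.x.copy()
    if not fr:q[3]=0
    print(ws,fr,q,np.degrees(q[2]),'hole',world(q,np.array([[195,0,0.]])));print(r.fun)
np.save('p2.npy',q[:4])
E
python3 fit2.py
```

```text
0 True [364.26 218.67  -0.11  -0.01 121.68] -6.543055652315446 hole [[557.97 196.46  82.9 ]]
[-0.    0.19 -0.09 -0.18  0.49 -0.08 -0.65  0.05 -0.06  0.07 -0.24 -0.25
  0.58  0.16 -0.    0.   -0.    0.  ]
0.3 True [364.34 218.64  -0.11  -0.01 121.73] -6.527924357677154 hole [[558.07 196.47  83.47]]
[-0.12  0.22 -0.01 -0.19  0.44 -0.07 -0.61  0.04 -0.13 -0.02 -0.35 -0.31
  0.59  0.2  -0.92  0.15 -0.84  0.03]
0 False [364.47 218.65  -0.11   0.   122.  ] -6.543924857611267 hole [[558.2  196.42  85.  ]]
[-0.36  0.36  0.27 -0.01  0.32 -0.08 -0.48  0.05 -0.2  -0.07 -0.53 -0.38
  0.71  0.44 -0.   -0.   -0.   -0.  ]
0.3 False [364.5  218.61  -0.11   0.   121.96] -6.529672663961704 hole [[558.24 196.44  85.  ]]
[-0.38  0.34  0.25 -0.07  0.32 -0.07 -0.48  0.04 -0.23 -0.12 -0.55 -0.41
  0.68  0.41 -0.88 -0.03 -0.79 -0.15]
```

```bash
python3 - <<'E'
from h import *
np.set_printoptions(precision=2,suppress=True)
goto([395,-168,240],[180,0,-94]);grip(85,40)
o=get_obs();im=get_image('wrist');cv2.imwrite('pics/w3.png',im[:,:,::-1]);np.save('w3.npy',o,allow_pickle=True)
print(o['t'],o['tcp_pos'],o['ee_rot'],o['joint_pos'],[ (d['score'],d['extent']) for d in spot_in('bar','wrist')])
a=im[50:350,220:420,::-1];a=cv2.resize(a,None,fx=3,fy=3,interpolation=cv2.INTER_CUBIC)[:900]
for i in range(0,200,20):cv2.putText(a,str(220+i),(i*3,10),0,.35,(0,0,255))
for i in range(0,300,10):cv2.putText(a,str(50+i),(0,i*3+4),0,.35,(0,0,255))
cv2.imwrite("pics/w3z.png",cv2.rotate(a,0)[-600:,:800] if 0 else a[:600])
E
```

```text
12.9167 [ 394.98 -168.02  240.01] [-180.   -0.  -94.] [-32.43 -13.17 116.95  -0.    76.22  61.57] [(0.97, [517.5, 91.8, 192.5, 89.3]), (0.92, [325.2, 136.4, 42.7, 185.3])]
```

View pics/w3.png

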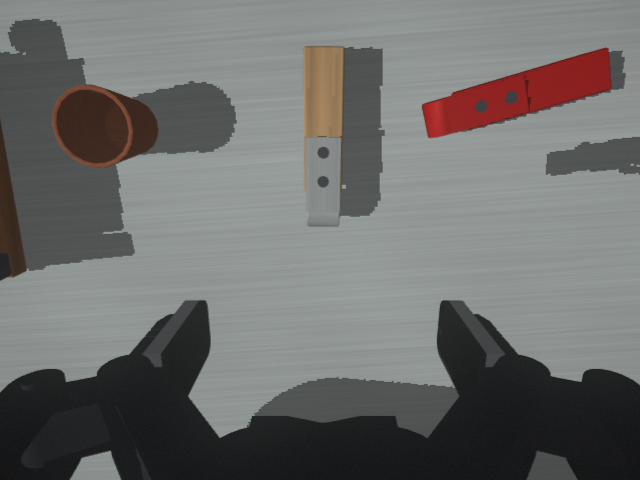

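View pics/w3z.png

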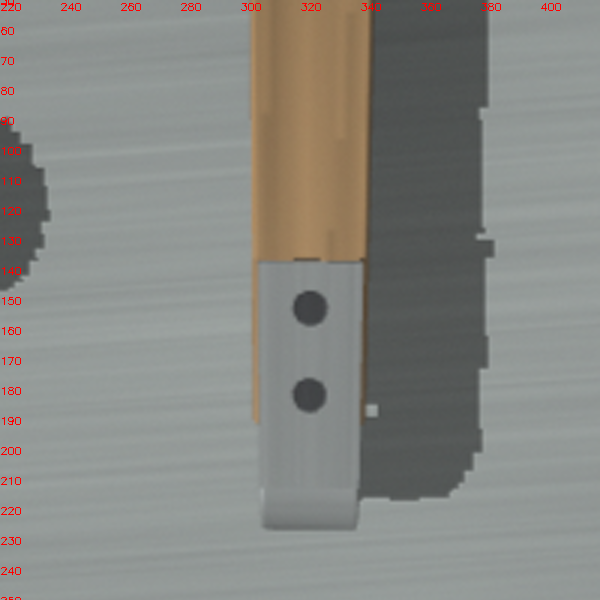

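```bash
cat > fit3.py <<'E'
from h import *
from scipy.optimize import least_squares
np.set_printoptions(precision=2,suppress=True)
o=np.load('w3.npy',allow_pickle=True).item();C=cam('wrist',o)
def world(p,X): return X@Ro.from_euler('z',p[2]).as_matrix().T+[p[0],p[1],0]
P=np.array([[60,17,36],[60,-17,36]],float);U=np.array([[304.5,46.8],[343.7,46.8]])
def res(p):
    a=(proj(C,world(p,P))-U).ravel()
    an=np.linspace(-np.pi,np.pi,120)
    X=np.c_[-80+14*np.cos(an),0*an,26+14*np.sin(an)]
    k=proj(C,world(p,X))[:,1].max()-226.2
    e=proj(C,world(p,np.array([[-80,15,40],[-80,-15,40],[p[3],15,40],[p[3],-15,40]])))
    return np.r_[a,k,e[:,0]-[306.7,339.3,306,341.7],e[2:,1]-137.5]
r=least_squares(res,[465,-173,-.07,0],x_scale=[10,10,.1,10])
print(r.x,np.degrees(r.x[2]),r.fun);np.save('p3.npy',r.x[:3])
E
python3 fit3.py
```

```text
[ 468.11 -174.65   -0.08  -11.85] -4.345741763223301 [-1.1  -0.24  1.25  0.04  0.3  -0.06  0.37  0.18 -0.62 -0.12  0.1 ]
```

```bash
cat > grasp.py <<'E'
from h import *
np.set_printoptions(precision=2,suppress=True)
b=np.load('p3.npy');yaw=-90+np.degrees(b[2])
def rep(s):
    o=get_obs();print(s,round(o['t'],2),o['tcp_pos'],o['ee_rot'],o['wrist_force'],o['moment'],round(o['grip_width'],2));return o
grip(62,40)
goto([b[0],b[1],80],[180,0,yaw]);rep('above')
move_l([b[0],b[1],4],speed=120);rep('down')
grip(20,60);g=rep('grip');np.save('g.npy',g,allow_pickle=True)
move_l([b[0],b[1],54],speed=100);wait(.2);rep('lift')
for n in('wrist','scene'):
    im=get_image(n);cv2.imwrite(f'pics/{n}4.png',im[:,:,::-1])
E
python3 grasp.py
```

```text
above 14.11 [ 468.45 -174.89   80.57] [-179.98   -0.02  -94.33] [ 0.35 -0.37 -0.03] [ 0.03  0.03 -0.01] 62.15
down 14.89 [ 468.99 -175.19    5.  ] [-179.89   -0.05  -94.35] [ 0.69 -0.44 -0.17] [ 0.03 -0.01  0.01] 62.02
grip 15.26 [ 469.36 -175.1     5.27] [-179.86   -0.04  -94.36] [-0.13  0.92  6.13] [ 0.24  0.05 -0.01] 33.25
lift 16.11 [ 467.25 -174.21   52.98] [179.89   0.05 -94.35] [-0.06 -0.8  -2.47] [-0.   -0.02  0.  ] 33.01
```

View pics/wrist4.png

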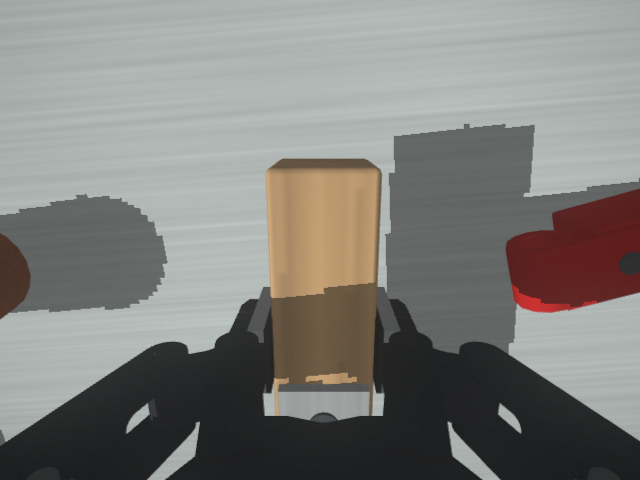

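View pics/scene4.png

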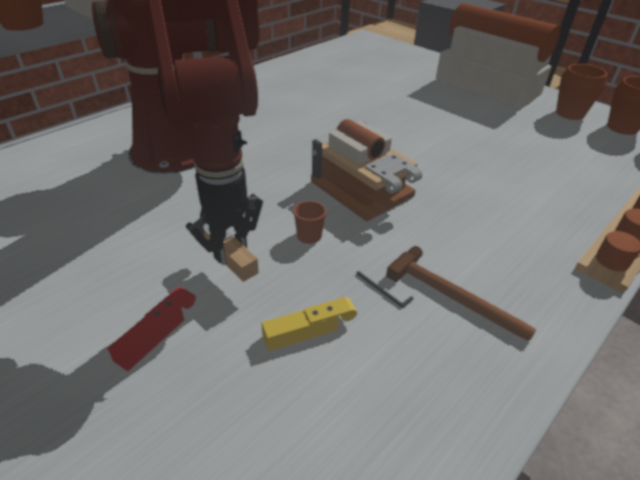

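```bash
python3 - <<'E'
import cv2
a=cv2.imread("pics/wrist4.png");a=cv2.resize(a[140:200,250:400],None,fx=5,fy=5,interpolation=cv2.INTER_CUBIC)
b=cv2.imread("pics/wrist4.png");b=cv2.resize(b[365:425,250:400],None,fx=5,fy=5,interpolation=cv2.INTER_CUBIC)
for im,r in((a,140),(b,365)):
    for i in range(0,150,10):cv2.putText(im,str(250+i),(i*5,10),0,.35,(0,0,255));cv2.line(im,(i*5,12),(i*5,16),(0,0,255))
    for i in range(0,60,5):cv2.putText(im,str(r+i),(0,i*5+4),0,.35,(0,0,255))
cv2.imwrite("pics/w4z.png",cv2.vconcat([a,b]))
E
```

```text
(no output)
```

View pics/w4z.png

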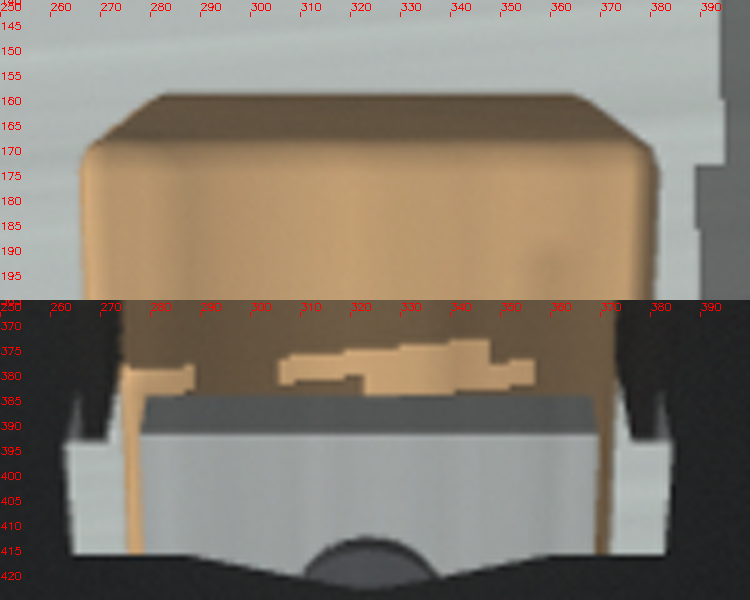

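```bash
cat > fit4.py <<'E'
from h import *
from scipy.optimize import least_squares
np.set_printoptions(precision=2,suppress=True)
c=get_calibration('wrist');K=cam('scene')[0].copy();K[0,0]=c['fx'];K[1,1]=c['fy'];K[0,2]=c['cx'];K[1,2]=c['cy']
W=np.linalg.inv(c['mount']);C=(K,W[:3,:3],W[:3,3])
B=np.array([[0,-1,0],[-1,0,0],[0,0,-1.]])
def tool(p,X): return (X@Ro.from_rotvec(p[3:6]).as_matrix().T+p[:3])@B.T
def res(p):
    L=proj(C,tool(p,np.array([[-11.85,15,40],[-11.85,-15,40],[-11.85,15,36],[-11.85,-15,36]])))
    F=proj(C,tool(p,np.array([[60,17,36],[60,-17,36],[60,0,0]])))
    r=np.r_[L[:,0]-[278.5,369,279,369],L[:,1]-[391.5,391.5,384,384],(F[:2,0]-[266,381.8]),F[:,1]-[168,168,158.7]]
    return np.r_[r,p[3]*300,p[5]*30]  # roll weakly held at 0 (flat pads)
r=least_squares(res,[0,0,-4,0,0,0]);p=r.x
print('origin in tool-as-bar frame',p[:3],'rot deg',np.degrees(p[3:6]));print(r.fun)
E
python3 fit4.py
```

```text
origin in tool-as-bar frame [-0.86 -1.25 -3.96] rot deg [-0.    0.94  0.02]
[-0.49  0.75  0.34 -0.63 -0.08 -0.11 -0.23 -0.26 -1.    1.02 -0.01 -0.04
  0.83 -0.02  0.01]
```

```bash
cat > plan.py <<'E'
from h import *
np.set_printoptions(precision=2,suppress=True)
H=np.array([558.24,196.44,85]);psi=-6.53
Rz=Ro.from_euler('z',psi,degrees=True).as_matrix()
off=np.array([-0.9,-1.25,-4.2])
hole=off+np.array([-80,0,26.]) # level assumed
def tcp(dx=0,dy=0,dz=0): return H+Rz@(np.array([dx,dy,dz])-hole)
ATT=[180,0,-90+psi]
def rep(s):
    o=get_obs();print(s,round(o['t'],2),o['tcp_pos'],o['ee_rot'],o['wrist_force'],o['moment'],round(o['grip_width'],2));return o
def shots(k,names=('wrist','scene','top')):
    for n in names:
        cv2.imwrite(f'pics/{n}{k}.png',get_image(n)[:,:,::-1])
E
python3 - <<'E'
from plan import *
o=get_obs()['tcp_pos'];move_l([o[0],o[1],170],speed=200)
goto(tcp(60,0,70),ATT);rep('a')
move_l(tcp(60,0,0),speed=120);wait(.3);rep('pre');print(tcp(60))
shots(5,('scene','top','wrist'))
a=cv2.imread("pics/scene5.png");cv2.imwrite("pics/s5z.png",cv2.resize(a[100:250,330:530],None,fx=4,fy=4,interpolation=cv2.INTER_CUBIC))
a=cv2.imread("pics/top5.png");cv2.imwrite("pics/t5z.png",cv2.resize(a[150:300,120:320],None,fx=4,fy=4,interpolation=cv2.INTER_CUBIC))
E
```

```text
a 18.51 [698.37 180.08 133.2 ] [179.99  -0.05 -96.61] [-0.41 -0.61 -3.67] [ 0.   -0.    0.02] 33.22
pre 19.54 [699.12 181.83  64.42] [-179.89    0.03  -96.53] [ 0.4   0.53 -3.03] [ 0.02  0.   -0.04] 33.03
[698.37 181.66  63.2 ]
```

View pics/s5z.png

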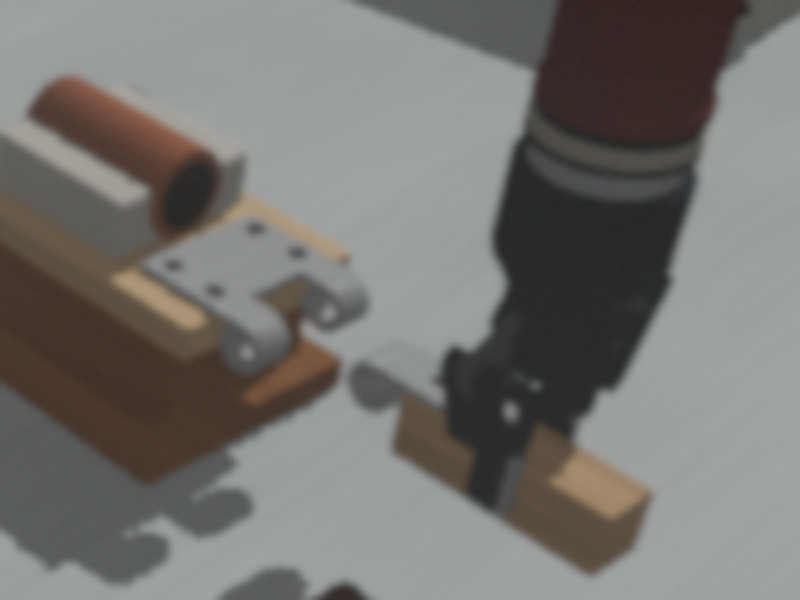

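View pics/t5z.png

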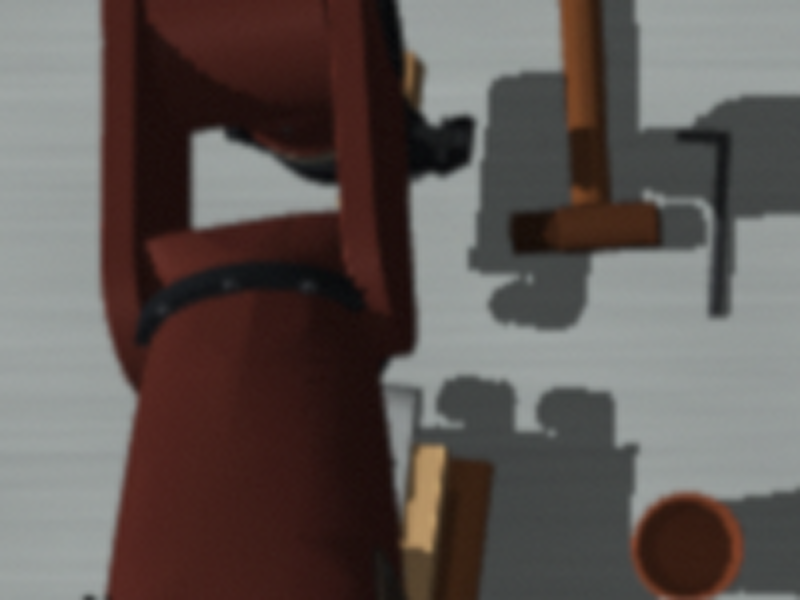

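View pics/wrist5.png

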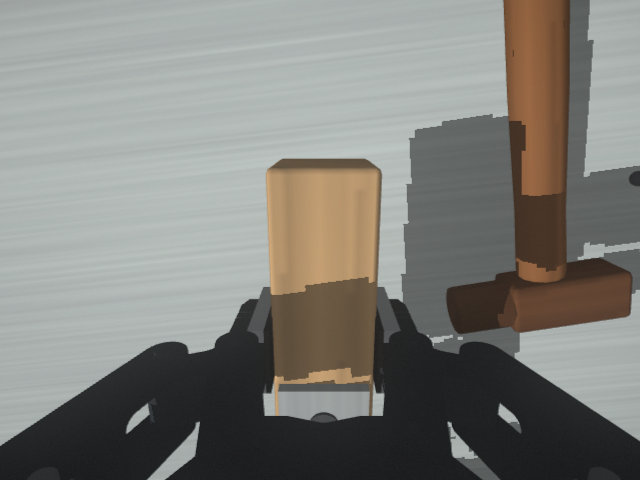

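```bash
cat > chk.py <<'E'
from plan import *
from scipy.optimize import least_squares
S=cam('scene')
tc=np.array([699.12,181.83,64.42])
X=np.array([[-80,-15,26],[-60,-17,0],[60,-17,0],[60,-17,36],[60,17,36]],float)
U=np.array([[423,196.25],[428.25,212.5],[478,243.75],[481.5,233.5],[492.5,223]])
def pr(p): # p=off(3),pitch deg
    R=Ro.from_euler('y',p[3],degrees=True).as_matrix()
    return proj(S,tc+(X@R.T+p[:3])@Rz.T)+[2.75,.15]
for pit in(0,1,2): print(pit,(pr(np.r_[off,pit])-U).ravel())
r=least_squares(lambda p:(pr(np.r_[p[0],off[1],p[1],p[2]])-U).ravel()[[0,1,2,3,4,5,8,9]],[-1,-4,0]);print(r.x,r.fun)
E
python3 chk.py
```

```text
0 [ 0.72  0.83  0.32  0.63  1.5   1.68  3.07 -3.47  3.61 -0.39]
1 [ 1.02  0.35  0.42  0.21  1.35  2.12  3.21 -2.83  3.74  0.24]
2 [ 1.33 -0.12  0.53 -0.22  1.2   2.54  3.34 -2.19  3.87  0.87]
[-4.66 -4.98  0.44] [-0.68  0.04 -1.17 -0.18 -0.39  1.11  1.78 -0.81]
```

```bash
sed -i 's/^off=.*/off=np.array([-1.2,-0.8,-5.2])/' plan.py
python3 - <<'E'
from plan import *
rep('s'); grip(20,90); f0=rep('g')['wrist_force']
for d in(34,24,16,8,0):
    move_l(tcp(d),ATT,speed=60);wait(.1);o=rep(d)
    if np.linalg.norm(o['wrist_force']-f0)>6: print('contact');break
wait(.3);rep('set');print(tcp(d))
shots(6,('scene',))
a=cv2.imread("pics/scene6.png");cv2.imwrite("pics/s6z.png",cv2.resize(a[140:240,340:480],None,fx=5.7,fy=5.7,interpolation=cv2.INTER_CUBIC))
E
```

```text
s 19.69 [698.55 181.73  63.64] [-179.97    0.01  -96.53] [-0.39 -0.02 -2.99] [ 0.03 -0.02  0.01] 33.33
g 19.91 [698.26 181.66  63.11] [179.99  -0.   -96.53] [-0.61 -0.51 -3.7 ] [-0.05 -0.06 -0.03] 32.93
34 20.58 [673.2  184.16  64.54] [-179.95    0.01  -96.53] [-0.16  0.12 -2.18] [-0.03 -0.03 -0.01] 32.53
24 21.0 [662.86 185.29  64.22] [-179.99    0.    -96.52] [ 0.28 -0.75 -3.03] [ 0.08 -0.06 -0.01] 32.44
16 21.38 [654.88 186.17  64.24] [-179.99   -0.    -96.53] [ 0.43  0.04 -3.5 ] [-0.09 -0.05 -0.05] 32.65
8 21.77 [646.92 187.13  64.25] [-179.99    0.    -96.52] [-0.34 -0.01 -3.23] [-0.   -0.09 -0.  ] 32.79
0 22.15 [638.96 188.04  64.23] [-179.99    0.    -96.52] [-0.2  -0.01 -3.67] [-0.02 -0.03 -0.01] 32.64
set 22.45 [639.11 188.    64.2 ] [-179.99    0.    -96.53] [ 0.73 -0.12 -3.03] [ 0.04 -0.03  0.01] 32.69
[639.  188.   64.2]
```

View pics/s6z.png

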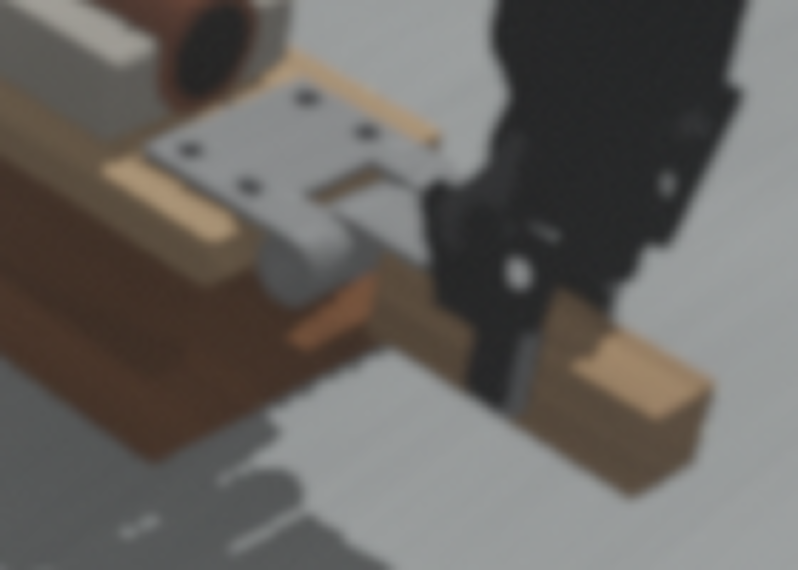

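```bash
cat > probe.py <<'E'
from plan import *
import sys
def F(n=6):
    fs=[];ps=[]
    for _ in range(n): wait(.03);o=get_obs();fs.append(Rz.T@o['wrist_force']);ps.append(o['tcp_pos'])
    return np.mean(fs,0),np.mean(ps,0)
def probe(axis,sign,base,step=0.7,maxd=6.5,thr=2.5):
    move_l(tcp(*base),ATT,speed=40);wait(.25);f0,_=F(10)
    d=0
    while d<maxd:
        d+=step;b=list(base);b[axis]+=sign*d;move_l(tcp(*b),ATT,speed=20);wait(.08);f,p=F()
        df=(f-f0)
        if abs(df[axis])>thr: break
    loc=Rz.T@(p-tcp(0,0,0))
    print('axis',axis,sign,'d',round(d,2),'df',df,'actual off',loc,get_obs()['t'])
    return d,loc[axis],df
E
python3 - <<'E'
from probe import *
a=probe(1,1,[0,0,0]);b=probe(1,-1,[0,0,0])
move_l(tcp(0,(a[1]+b[1])/2,0),ATT,speed=20);wait(.3);rep('c');print((a[1]+b[1])/2)
E
```

```text
axis 1 1 d 5.6 df [ 0.23 -5.04  0.81] actual off [ 0.02  4.84 -0.06] 27.6
axis 1 -1 d 4.2 df [-0.3   3.65 -0.71] actual off [ 0.04 -3.6   0.07] 31.675
c 32.37 [639.06 188.44  64.19] [180.    -0.01 -96.53] [ 0.54 -0.32 -2.81] [-0.05 -0.08 -0.03] 32.58
0.6210938696710422
```

```bash
python3 - <<'E'
from probe import *
a=probe(0,-1,[0,.6,0],step=.8,maxd=7)
move_l(tcp(0,.6,0),ATT,speed=30);wait(.3);rep('c')
E
```

```text
axis 0 -1 d 6.4 df [ 5.19 -0.4  -1.46] actual off [-5.22  0.62  0.46] 37.4667
c 38.13 [638.8  188.63  64.13] [179.97  -0.   -96.53] [-0.18 -0.15 -3.23] [ 0.   -0.06  0.04] 32.82
```

```bash
python3 - <<'E'
from plan import *
move_l(tcp(-.9,.6,0),ATT,speed=20);wait(.6);rep('f');print(tcp(-.9,.6,0))
shots(7,('scene','wrist'))
a=cv2.imread("pics/scene7.png");a=cv2.resize(a[140:240,340:480],None,fx=5.7,fy=5.7,interpolation=cv2.INTER_CUBIC);cv2.imwrite("pics/s7z.png",a)
L=[]
for n in('wrist4','wrist7'):
    im=cv2.imread(f"pics/{n}.png");L.append(cv2.vconcat([cv2.resize(im[140:200,250:400],None,fx=2.6,fy=4),cv2.resize(im[365:425,250:400],None,fx=2.6,fy=4)]))
cv2.imwrite("pics/w7z.png",cv2.hconcat(L))
E
```

```text
f 38.98 [638.19 188.71  64.21] [180.     0.   -96.53] [-0.28 -0.31 -2.82] [-0.05 -0.05 -0.01] 32.46
[638.18 188.7   64.2 ]
```

View pics/s7z.png

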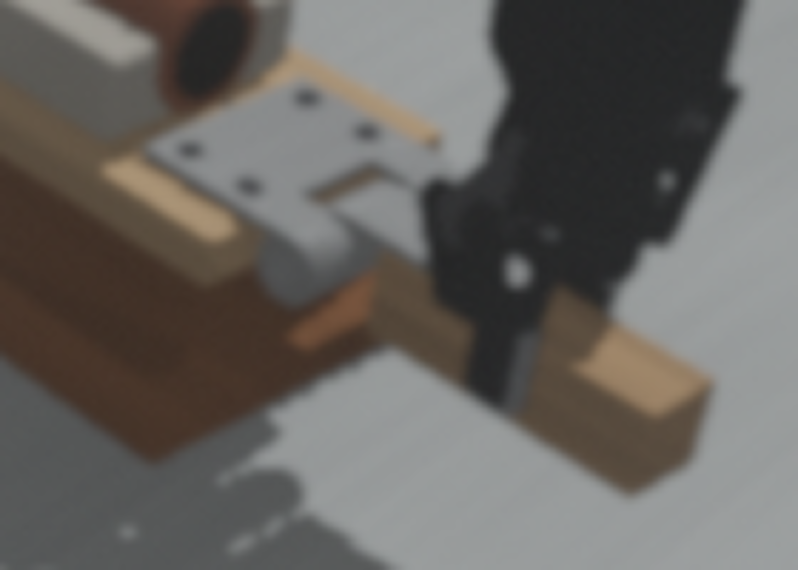

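View pics/w7z.png

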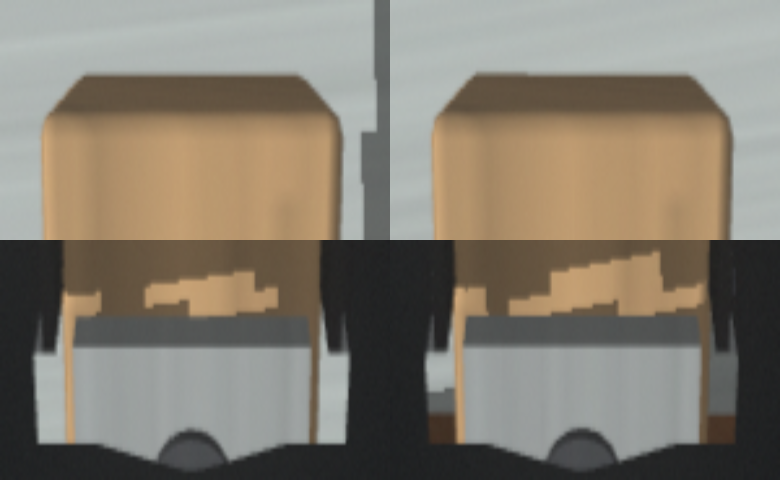

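View pics/scene7.png

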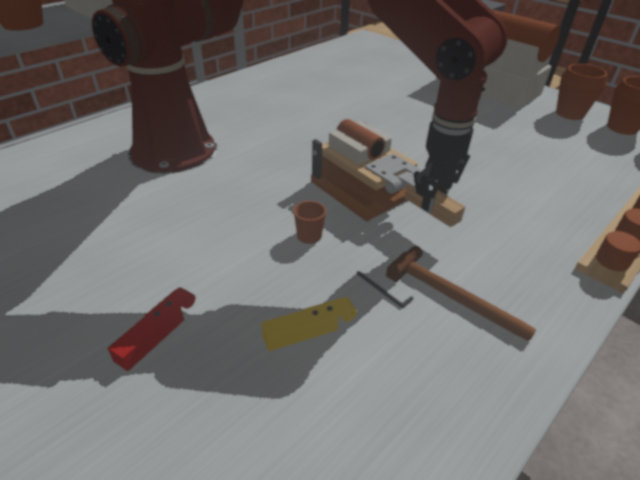

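```bash
python3 - <<'E'
from plan import *
rep('f');sign_off()
E
```

```text
f 39.08 [638.19 188.7   64.21] [-180.      0.    -96.53] [-1.24  0.2  -3.13] [-0.07 -0.04 -0.01] 32.82
the job is handed in; nothing more can be done
```

I pressed the board down level and then brought the bar's knuckle between the board's two knuckles. I handed the job in at about 39 s, still holding the bar. `sign_off()` reports no verdict, so what follows is my own checking.

**What I did**
- **Board:** I pressed on the steel leaf until it met the firm stop at z = 99 mm, the height expected when level. The push peaked at about 27 N. A second look from the wrist camera fitted a tilt close to zero.
- **Bar:** I gripped the wooden bar across its width, lifted it, and slid it in from beyond the board's end without contact.
- **Sideways centring:** Light touches of 5 N or less on each side met the knuckles at +4.8 and −3.6 mm, so I set the bar midway. That spread matches the 8 mm of total play the sizes give.
- **Along the board:** One touch on the board's edge showed the camera estimate was about 1 mm off, so I moved the bar in by 0.9 mm.

**Last checks**
- **Contact and stillness:** The tool was vertical and still within 0.02 mm of its target. The wrist force was about 3 N downward, roughly the bar's own weight, so nothing was touching.
- **Grip:** The bar sits in the gripper exactly as it did after lifting.
- **Other things:** The pot, pin and mallet look unmoved in the scene picture.

**What disagreed or stayed unproven**
- **Level:** One wrist-camera fit suggested the bar was pitched by 0.9°, while the scene camera gave about 0.4°. The bar was gripped flat with the tool vertical, so I took it as level.
- **Height:** The hole height relies on the arm's own readings at the grasp. The wrist camera put it about 1.2 mm different.
- **Hole alignment:** The gripper and the near knuckle hid the holes at the end, so I could not see them line up directly.

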